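# Stow the spare wedges, then wedge the nest plate off its rests and hold

### The job

Three look-alike orange wedges of different length lie on the trimming bench: first put the short one and the medium one away, flat in the blue trays that match their lengths (either way round), and let go of them. Then take the long wedge by its grip block, lay it on the fixture's apron and push it nose first in under the green nest plate until the plate just lifts off its rests, about 3 mm, and finish there still gripping the wedge with the plate resting on it: do not let go. Lift with the wedge only, without the gripper pressing on the plate, and do not disturb the green basket, the white bottle or the blue tray of caps.

Things in the scene. Friction and masses are not known exactly. Their poses are not given: they have to be found in the camera images.
- short_wedge: short orange wedge, 26 mm wide, 56 mm long: 36 mm ramp plus a grip block 20 long x 26 wide x 34 mm high at the thick end; ramp height 3 mm at the nose, +1 mm per 5 mm, 10.2 mm at the block. Origin under the block's centre; +x to the nose (at 46 mm), z up. 50 g.
- medium_wedge: medium orange wedge, 26 mm wide, 72 mm long: 52 mm ramp plus a grip block 20 long x 26 wide x 34 mm high at the thick end; ramp height 3 mm at the nose, +1 mm per 5 mm, 13.4 mm at the block. Origin under the block's centre; +x to the nose (at 62 mm), z up. 60 g.
- long_wedge: long orange wedge, 26 mm wide, 116 mm long: 96 mm ramp plus a grip block 20 long x 26 wide x 34 mm high at the thick end; ramp height 3 mm at the nose, +1 mm per 5 mm, 22.2 mm at the block. Origin under the block's centre; +x to the nose (at 106 mm), z up. 100 g. It is the only one thick enough to lift the nest plate.
- short_wedge_mid (a point): middle of the short wedge's length, on its underside (18 mm from its origin towards the nose)
- medium_wedge_mid (a point): middle of the medium wedge's length, on its underside (26 mm from its origin towards the nose)
- short_row: fixed shallow tray (the short row), blue walls, black floor; inside 64 mm long (its x) x 36 mm wide (its y), floor 3 mm above the bench, walls 6 mm thick with tops 9 mm above the bench. Origin centre of underside. The two trays may change places
- medium_row: fixed shallow tray (the medium row), blue walls, black floor; inside 80 mm long (its x) x 36 mm wide (its y), floor 3 mm above the bench, walls 6 mm thick with tops 9 mm above the bench. Origin centre of underside. The two trays may change places
- short_row_floor (a point): centre of the short tray's inner floor; the short wedge's middle belongs here
- medium_row_floor (a point): centre of the medium tray's inner floor; the medium wedge's middle belongs here
- fixture: fixed aluminium fixture, base 8 mm thick: apron 130 x 70 mm on its -x side, then the nest plate on rests 14 mm high. Opening under the plate: 14 mm high, 82 mm wide, closed 98 mm in. Steel posts 66 mm above the bench at x 70, y +-47 mm. Origin on the bench under the middle of the plate's front edge; +x points in under the plate
- mouth (a point): middle of the opening: on top of the base (8 mm above the bench), under the plate's front edge; axes as the fixture's
- plate_edge (a point): middle of the lower front edge of the green nest plate (110 x 112 x 16 mm, black and pink caps 10 mm high on top); 22 mm above the bench when down, moves up with the plate
- nest_plate (a joint): lift of the nest plate off its rests, straight up, m: 0 down, limit 0.030. Plate 0.42 to 0.84 kg, sinks by its weight. With the long wedge flat on the base, lift starts with the nose 55 mm in past the front edge and grows 1 mm per 5 mm of push (a few tenths less by give); pushing takes up to about 20 N
- basket: green plastic bowl-shaped basket, 150 mm wide, 70 mm high, origin centre of underside; leave alone
- bottle: white bottle with orange cap, 52 mm wide, 130 mm high, origin centre of underside; leave alone
- caps_tray: blue open tray of moulded caps, 120 x 100 x 40 mm, origin centre of underside; leave alone
Not all that is in view belongs to the job. Leave any brown or yellow look-alike of the short_wedge alone. Leave any black look-alike of the medium_wedge alone.

How it is judged:
On the way, in this order (a step that is already met when the one before it is completed fails the run):
1. the short and the medium wedge lie flat in the trays of their own length, let go, the plate still down (horizontal distance between short_wedge_mid and short_row_floor below 0.01 m and height (world z) of each of short_wedge, medium_wedge below 0.006 m and angle between each of short_wedge, medium_wedge's own z axis and vertical below 0.08 rad and contact force between the fingers and short_wedge below 0.1 N and linear speed of each of short_wedge, medium_wedge below 0.02 m/s and horizontal distance between medium_wedge_mid and medium_row_floor below 0.01 m and contact force between the fingers and medium_wedge below 0.1 N and value of joint nest_plate below 0.001 m), for 0.2 s.
2. the long wedge, gripped, has lifted the nest plate off its rests (value of joint nest_plate above 0.0012 m and contact force between long_wedge and nest_plate above 1 N and contact force between the fingers and long_wedge above 2 N), for 0.2 s.
At the end, for the whole second after the job is handed in: Nest plate 1.5 to 5 mm off its rests, on the long wedge (over 1.5 N), untouched by the robot; wedge level within 0.1 rad, still, gripped (over 2 N, TCP within 40 mm of its block). Short and medium wedges flat, released, middles within 10 mm of their matching tray centres (value of joint nest_plate between 0.0015 and 0.005 m and contact force between long_wedge and nest_plate above 1.5 N and contact force between each of the arm, the fingers and nest_plate below 0.5 N and contact force between the fingers and long_wedge above 2 N and angle between long_wedge's own z axis and vertical below 0.1 rad and linear speed of long_wedge below 0.01 m/s and horizontal distance between long_wedge and the grasp point below 0.04 m and horizontal distance between short_wedge_mid and short_row_floor below 0.01 m and height (world z) of each of short_wedge, medium_wedge below 0.006 m and angle between each of short_wedge, medium_wedge's own z axis and vertical below 0.08 rad and contact force between the fingers and short_wedge below 0.1 N and linear speed of each of short_wedge, medium_wedge below 0.02 m/s and horizontal distance between medium_wedge_mid and medium_row_floor below 0.01 m and contact force between the fingers and medium_wedge below 0.1 N); the arm keeps its last pose, push and grip.
It fails at once if the robot presses on the nest plate (over 3 N) (contact force between any of the arm, the fingers and nest_plate above 3 N).
It fails at once if the nest plate is lifted more than 8 mm (value of joint nest_plate above 0.008 m).
It fails at once if the basket, the bottle or the caps tray is moved more than 20 mm (distance of any of basket, bottle, caps_tray from where it was at the start of the episode above 0.02 m).
It also fails if it takes over 72 s, if anything falls off the work surface, if the arm or the gripper's body presses on something with over 40 N, if the wrist force passes 120 N, or if a joint passes its speed limit or range.

### The arm

A 7-joint arm with a two-finger parallel gripper is mounted at the origin on the work surface. World frame = base frame: x ahead of the robot, y to its left, z up, the work surface at z = 0. Lengths are in m, angles in rad, forces in N, time in s.
With the tool pointing down it reaches from about 0.35 to 0.9 m from the base axis. Payload 8.1 kg.
Tool frame: the origin (TCP) lies between the finger pads, 19 mm behind the fingertips; this is the grasp point; z points along the fingers, y is the line along which they close (so a half turn about z gives the same grasp; the last joint's range is limited). The gripper opens to 92 mm and grips with 3 to 60 N. Pads are 19 mm wide; open, the fingers measure 130 mm over their backs; the gripper's body (75 mm by 190 mm) begins 47 mm behind the grasp point.
Start: joints at [1.068, 0.434, 0.025, 1.573, -0.012, 1.134, -0.075], TCP at [0.243, -0.576, 0.246] pointing down, gripper open.
Joint ranges: [-2.62, 2.62], [-0.44, 2.09], [-1.27, 1.32], [0.08, 2.57], [-1.32, 4.46], [0.12, 2], [-2.74, 2.74]. Speed limits (rad/s): [2.22, 2.22, 3.01, 3.01, 3.14, 3.14, 3.14].

### API

Orientations are given as a rotation vector (axis times angle).
In Python, from cell import readout, vision, arm gives the robot as it stands.
- The arm moves only by the tool carry_out, never from a script. Its argument "increments" is one flat list of numbers, 6 for each row, row after row: the shift along the world's x, y, z in mm, then the turn, a rotation vector about the world's x, y, z in rad. In form: [tx, ty, tz, wx, wy, wz, tx, ty, tz, wx, wy, wz, ...]. A call has 1 to 20 rows; each row shifts and turns the commanded pose from where the row before left it; what a row does not reach is not made up. A row lasts 1/8 s, in which the tool goes at most 62.5 mm and 10.7 degrees, less where a joint would pass 70% of its speed; a pose out of reach is approached as far as the arm can. A call with a gripper value outside its range is refused whole. "grip" is the closure, from 0 (fully open) to 1 (shut), set as the call begins (left out, the last holds). The fingers move at their own pace and stop on an object; "newtons" is the grip in N (left out, the last holds). Time passes only in rows, so rows that do not move let the fingers close. It gives the time, the measured TCP pose, the force, the opening and the grip force at its end, in the units of the state.
- readout.observe(): the state, without advancing time (a new reading comes with each control period).
- vision.get_image(name): name is "side" or "top"; returns the picture (384x512x3 uint8, red, green, blue); there is no depth.
- vision.calibration(name): a dict with "fov_y" (degrees; the focal length in pixels is half the picture's height over the tangent of half this angle, whatever the lens; pixels are square), "cx", "cy" (the principal point, pixels), "pose" (4x4, takes a point from camera to world coordinates). Camera axes: x right, y up, looking along -z (the intrinsics and any distortion apply to the point x, -y, -z); pixel columns grow to the right and rows downward; lengths in m; the calibration is good to about 2 mm. A picture is of the moment at which its call begins. calibration takes no time and is no camera call.
- arm.sign_off(): hands the job in; it is judged then, once.
The state is a dict: "clock": time; "joints": joint angles; "dq": joint speeds; "joint_efforts": joint torques, N m; "position": TCP position; "ee_rot": TCP orientation; "force": force on the tool from outside, world axes, zero at the start; "ft_torque": the same for the moment, N m; "width": opening from 0.0 (shut) to 1.0 (fully open); "gripper_force": force on a finger pad.
Only numpy, scipy, OpenCV 4.12 (cv2) and the standard library are available. Lean on these libraries where they do the work, as an engineer would, in place of code of your own. Each camera call takes 0.05 s, during which the arm holds its last target. There are 200 camera calls.

## Working session

There is one attempt and no reset: what is moved stays moved. The work goes in short steps, Python scripts to look and compute and a tool call to move; the robot and the scene stay as the last step left them, time stands still between calls to the robot, and variables do not carry over. Pictures are saved under pics/ and viewed, at most 10 in all, crops included, and the job is handed in when it is done.

Besides the shell and the picture viewer there is one more tool, called after "Call:" as name(argument=value, ...), one argument or row to a line, values as JSON. carry_out: Moves the arm, as the interface text tells. Its arguments: {"type":"object","properties":{"increments":{"type":"array","items":{"type":"number"}},"grip":{"type":"number"},"newtons":{"type":"number"}},"required":["increments"]}

```bash
ls; mkdir -p pics
python3 - <<'E'
from cell import readout, vision, arm
import cv2, numpy as np
for n in("top","side"):
    im=vision.get_image(n); cv2.imwrite(f"pics/{n}0.png",im[...,::-1])
    print(n,vision.calibration(n))
print(readout.observe())
E
```

```text
pics
top {'fov_y': 44.622998477609265, 'cx': 259.23448789184727, 'cy': 188.8422851750717, 'pose': array([[-0.01207766,  0.99766409, -0.06723461,  0.49997162],
       [-0.99984652, -0.01119592,  0.01347571,  0.06259001],
       [ 0.01269148,  0.06738704,  0.99764619,  1.30323293],
       [ 0.        ,  0.        ,  0.        ,  1.        ]])}
side {'fov_y': 47.61631268588229, 'cx': 264.3255299341514, 'cy': 194.8700754396246, 'pose': array([[-0.9984561 ,  0.03748408, -0.04099222,  0.53411887],
       [-0.05508016, -0.76355458,  0.64338991,  0.77099263],
       [-0.00718292,  0.64465444,  0.76444036,  0.90324661],
       [ 0.        ,  0.        ,  0.        ,  1.        ]])}
{'clock': 0.1, 'joints': array([ 1.06841479,  0.435132  ,  0.02498796,  1.5740066 , -0.01159311,
        1.13398338, -0.07507208]), 'dq': array([-0.0022579 ,  0.0001698 ,  0.00033677, -0.00143059, -0.00101836,
        0.00015137,  0.00075965]), 'joint_efforts': array([ 3.34558077e-03, -6.69126105e+01,  9.87843834e-01, -3.15144324e+01,
       -6.06135651e-02,  3.74386681e-02,  1.52936752e-05]), 'position': array([ 0.24303857, -0.57534666,  0.24483664]), 'ee_rot': array([-3.07775784e+00, -6.23459741e-01,  6.42162569e-04]), 'force': array([-0.13534844,  0.43432289,  0.36384919]), 'ft_torque': array([ 0.01588619, -0.05813145,  0.01506734]), 'gripper_force': 0.0, 'width': 0.9966642228660857}
```

View pics/top0.png

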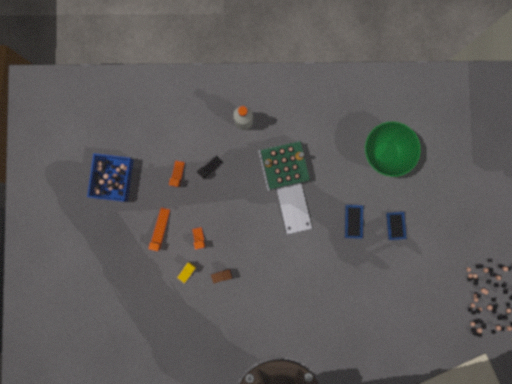

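View pics/side0.png

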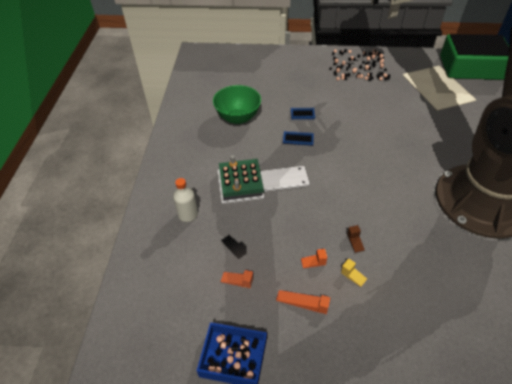

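Top view: long wedge at (160,230), medium at (177,174), short at (199,238), medium tray (355,221), short tray (397,225), nest plate (285,166) with the apron below it (294,209), so +x of the fixture points roughly along world +x. The decoys are black (210,167), yellow (187,272) and brown (222,276).

```bash
cat > h.py <<'E'
import numpy as np, cv2
from cell import vision, readout
C={n:vision.calibration(n) for n in("top","side")}
def f(n): return 192/np.tan(np.radians(C[n]["fov_y"]/2))
def ray(n,px):
    c=C[n]; d=np.array([(px[0]-c["cx"])/f(n),-(px[1]-c["cy"])/f(n),-1.])
    return c["pose"][:3,3],c["pose"][:3,:3]@d
def onplane(n,px,z):
    o,d=ray(n,px); return (o+d*(z-o[2])/d[2])[:2]
def proj(n,p):
    c=C[n]; q=c["pose"][:3,:3].T@(np.asarray(p)-c["pose"][:3,3])
    return np.array([c["cx"]-f(n)*q[0]/q[2],c["cy"]+f(n)*q[1]/q[2]])
def cross(a,b):
    o1,d1=ray("top",a);o2,d2=ray("side",b)
    t=np.linalg.lstsq(np.c_[d1,-d2],o2-o1,rcond=None)[0]
    p,q=o1+t[0]*d1,o2+t[1]*d2
    return (p+q)/2,np.linalg.norm(p-q)
def blobs(im,lo,hi,mn=30):
    m=cv2.inRange(cv2.cvtColor(im,cv2.COLOR_RGB2HSV),lo,hi)
    return [c for c in cv2.findContours(m,cv2.RETR_EXTERNAL,cv2.CHAIN_APPROX_NONE)[0] if cv2.contourArea(c)>mn]
ORANGE=((4,180,120),(13,255,255)); BLUE=((100,120,40),(125,255,255))
E
python3 - <<'E'
from h import *
for n in C:
    im=vision.get_image(n); print(n,"base",proj(n,[0,0,0]),"tcp",proj(n,readout.observe()["position"]))
    big=cv2.resize(im,None,fx=4,fy=4,interpolation=cv2.INTER_CUBIC)
    for nm,r in(("orange",ORANGE),("blue",BLUE)):
        for c in blobs(big,*r,mn=400):
            (u,v),wh,a=cv2.minAreaRect(c); b=(cv2.boxPoints(((u,v),wh,a))+.5)/4-.5
            print(nm,np.round([u/4,v/4]),"A",cv2.contourArea(c)/16,"z0 box",[np.round(onplane(n,p,.009 if nm=="blue" else 0.)*1000).tolist() for p in b])
    if n=="top": cv2.imwrite("pics/crop1.png",cv2.resize(im[145:290,135:335],None,fx=4,fy=4,interpolation=cv2.INTER_CUBIC)[...,::-1])
    else: cv2.imwrite("pics/crop2.png",cv2.resize(im[150:320,210:380],None,fx=3.5,fy=3.5,interpolation=cv2.INTER_CUBIC)[...,::-1])
E
```

```text
top base [278.4601898 405.1447279] tcp [539.64666284 332.03024845]
orange [199. 238.] A 160.71875 z0 box [[479.0, 232.0], [482.0, 206.0], [428.0, 200.0], [425.0, 226.0]]
orange [160. 230.] A 368.25 z0 box [[428.0, 353.0], [539.0, 319.0], [531.0, 292.0], [419.0, 327.0]]
orange [177. 174.] A 194.6875 z0 box [[605.0, 297.0], [671.0, 278.0], [663.0, 253.0], [597.0, 272.0]]
orange [243. 111.] A 47.875 z0 box [[821.0, 100.0], [821.0, 79.0], [798.0, 79.0], [798.0, 100.0]]
blue [396. 226.] A 424.3125 z0 box [[516.0, -307.0], [519.0, -354.0], [447.0, -358.0], [444.0, -310.0]]
blue [354. 222.] A 518.34375 z0 box [[451.0, -190.0], [539.0, -194.0], [538.0, -241.0], [450.0, -238.0]]
blue [110. 178.] A 1681.71875 z0 box [[572.0, 521.0], [694.0, 505.0], [677.0, 395.0], [555.0, 412.0]]
side base [481.87752939 199.95456152] tcp [382.74284522   4.82114116]
orange [303. 299.] A 544.375 z0 box [[538.0, 320.0], [531.0, 283.0], [420.0, 307.0], [429.0, 343.0]]
orange [241. 279.] A 126.5625 z0 box [[653.0, 272.0], [604.0, 244.0], [593.0, 269.0], [641.0, 295.0]]
orange [314. 259.] A 241.5 z0 box [[485.0, 195.0], [427.0, 176.0], [420.0, 216.0], [477.0, 234.0]]
orange [181. 184.] A 61.375 z0 box [[835.0, -32.0], [814.0, -41.0], [802.0, -9.0], [823.0, -0.0]]
blue [231. 355.] A 3331.9375 z0 box [[694.0, 498.0], [689.0, 379.0], [555.0, 398.0], [570.0, 513.0]]
blue [298. 138.] A 309.78125 z0 box [[538.0, -188.0], [537.0, -238.0], [448.0, -234.0], [451.0, -184.0]]
blue [303. 114.] A 209.9375 z0 box [[517.0, -350.0], [443.0, -354.0], [443.0, -305.0], [516.0, -302.0]]
```

View pics/crop1.png

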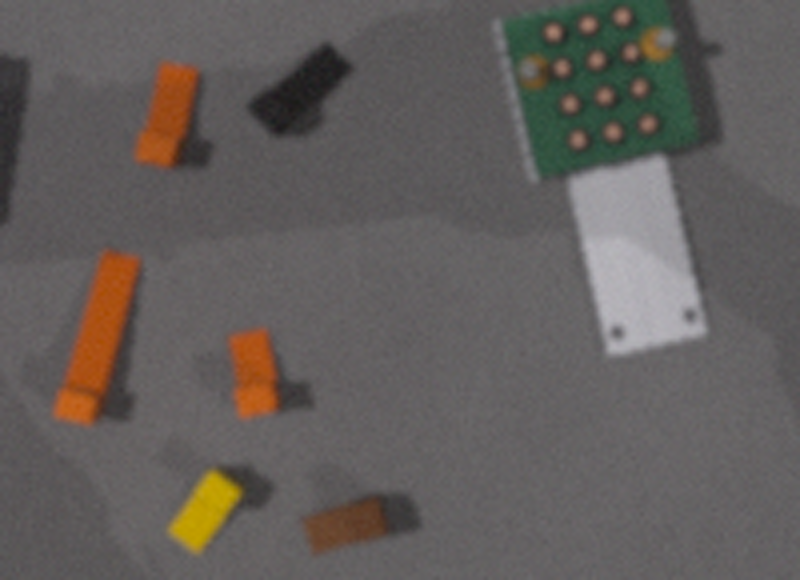

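View pics/crop2.png

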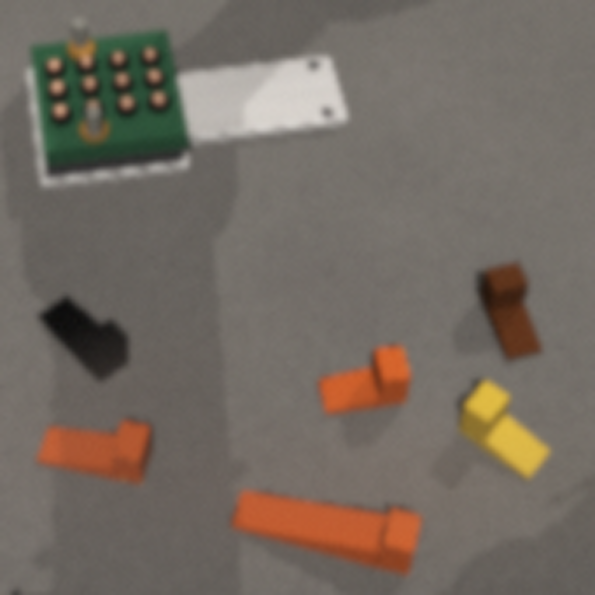

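Confirmed by crop: short = top (199,238), medium = (177,174), long = (160,230), all with blocks toward the robot and noses toward +x. The yellow, brown and black ones are decoys.

Run:
```python
from h import *
T=lambda p:((p[0]+.5)/4-.5+135,(p[1]+.5)/4-.5+145)
S=lambda p:((p[0]+.5)/3.5-.5+210,(p[1]+.5)/3.5-.5+150)
W={"short":[(230,337),(266,329),(238,418),(277,411),.034],"long":[(105,251),(140,258),(54,417),(96,423),.034],"med":[(161,63),(198,68),(136,158),(175,166),.0]}
sn={"short":[(319,380),(327,413)],"long":[(243,491),(233,527)],"med":[(50,425),(38,463)]}
for k,(a,b,c,d,z) in W.items():
    N=[onplane("top",T(p),.003)*1e3 for p in(a,b)];B=[onplane("top",T(p),z)*1e3 for p in(c,d)]
    n=sum(N)/2;m=sum(B)/2;v=n-m
    sm=sum(onplane("side",S(p),.003 if i==0 else 0)*1e3 for i,p in enumerate(sn[k]))/2
    print(k,"nose",n.round(),"side nose",sm.round(),"tail",m.round(),"len",np.linalg.norm(v).round(),"ang",np.arctan2(v[1],v[0]).round(3),"widths",np.linalg.norm(N[0]-N[1]).round(),np.linalg.norm(B[0]-B[1]).round(),"perp ang",[np.arctan2(*((q[0]-q[1])*[-1,1])).round(3) for q in(N,B)])
im=vision.get_image("top");big=cv2.resize(im,None,fx=4,fy=4,interpolation=cv2.INTER_CUBIC)
for c in blobs(big,(0,0,150),(179,60,255),2000):
    r=cv2.minAreaRect(c);b=(cv2.boxPoints(r)+.5)/4-.5
    if 240<b[:,0].mean()<340: print("white",b.round(1).tolist(),[(onplane("top",p,.008)*1e3).round().tolist() for p in b])
for c in blobs(big,(65,90,25),(90,255,255),3000):
    b=(cv2.boxPoints(cv2.minAreaRect(c))+.5)/4-.5
    print("green",b.round(1).tolist(),[(onplane("top",p,.038)*1e3).round().tolist() for p in b])
for p in [(608,356),(707,332),(568,180),(667,153)]: print("apron",onplane("top",T(p),.008)*1e3)
for p in [(540,182),(697,147)]: print("plate bottom edge z22",onplane("top",T(p),.022)*1e3)
for p in [(328,56),(347,121),(178,72),(190,140)]: print("side apron",onplane("side",S(p),.008)*1e3)
```

```text
short nose [481. 219.] side nose [481. 220.] tail [427. 210.] len 55.0 ang 0.181 widths 25.0 27.0 perp ang [np.float64(0.206), np.float64(0.164)]
long nose [537. 306.] side nose [536. 307.] tail [425. 332.] len 115.0 ang -0.228 widths 25.0 28.0 perp ang [np.float64(-0.209), np.float64(-0.154)]
med nose [668. 267.] side nose [667. 267.] tail [601. 284.] len 69.0 ang -0.251 widths 26.0 28.0 perp ang [np.float64(-0.146), np.float64(-0.214)]
white [[276.29998779296875, 189.60000610351562], [300.5, 183.8000030517578], [311.1000061035156, 228.0], [286.8999938964844, 233.8000030517578]] [[585.0, -2.0], [600.0, -70.0], [477.0, -97.0], [462.0, -30.0]]
green [[261.0, 150.5], [300.20001220703125, 141.5], [308.8999938964844, 179.10000610351562], [269.70001220703125, 188.10000610351562]] [[690.0, 39.0], [714.0, -68.0], [610.0, -90.0], [587.0, 17.0]]
green [[355.1000061035156, 160.39999389648438], [379.3999938964844, 111.80000305175781], [429.70001220703125, 136.89999389648438], [405.3999938964844, 185.5]] [[660.0, -217.0], [794.0, -288.0], [723.0, -424.0], [590.0, -353.0]]
apron [462.58237881 -28.98319533]
apron [478.24011612 -97.69029327]
apron [584.54233295  -3.15338197]
apron [602.57488408 -72.27717514]
plate bottom edge z22 [582.46898261  16.80260068]
plate bottom edge z22 [605.37706431 -91.55522591]
side apron [477.00499774 -96.75398904]
side apron [462.31742111 -26.68397089]
side apron [597.94737518 -72.98497602]
side apron [584.22744568  -0.99975544]
```

Call:
carry_out(
  increments=[26,46,0,0,0,-0.012,26,46,0,0,0,-0.012,26,46,0,0,0,-0.012,26,46,0,0,0,-0.012,26,46,0,0,0,-0.012,27,46,0,0,0,-0.012,3,42.5,0,0,0,-0.012,3,42.5,0,0,0,-0.012,3,42.5,0,0,0,-0.012,3,42.5,0,0,0,-0.012,3,42.5,0,0,0,-0.012,3,42.5,0,0,0,-0.012,3,42.5,0,0,0,-0.012,3,42.5,0,0,0,-0.012,3,42.5,0,0,0,-0.012,3,42.5,0,0,0,-0.012,3,42.5,0,0,0,-0.012,3,43,0,0,0,-0.012,0,0,0,0,0,0,0,0,0,0,0,0],
  grip=0,
  newtons=25,
)

```text
clock: 2.75
position: [0.4361, 0.2102, 0.2453]
ee_rot: [3.128, 0.288, -0.001]
force: [-0.1, -0.0, 0.5]
width: 1.004
gripper_force: 0.0
```

Call:
carry_out(
  increments=[0,1,-40,0,0,0,0,0,-40,0,0,0,0,0,-40,0,0,0,0,0,-40,0,0,0,0,0,-30,0,0,0,0,0,-15,0,0,0,0,0,-12,0,0,0,0,0,0,0,0,0,0,0,0,0,0,0],
)

```text
clock: 3.88
position: [0.4368, 0.212, 0.0293]
ee_rot: [-3.128, -0.288, -0.002]
force: [-0.1, -0.5, -0.5]
width: 1.001
gripper_force: 0.0
```

Call:
carry_out(
  increments=[0,0,0,0,0,0,0,0,0,0,0,0,0,0,0,0,0,0,0,0,0,0,0,0,0,0,0,0,0,0,0,0,0,0,0,0,0,0,0,0,0,0,0,0,0,0,0,0],
  grip=1,
)

```text
clock: 4.88
position: [0.4362, 0.2117, 0.0285]
ee_rot: [3.128, 0.288, -0.0]
force: [-0.1, 0.7, -0.7]
width: 0.283
gripper_force: 25.0
```

Run:
```python
from h import *
a=vision.get_image("top");b=vision.get_image("side")
cv2.imwrite("pics/g1.png",np.hstack([cv2.resize(x,(400,400),interpolation=cv2.INTER_CUBIC) for x in(a[180:290,145:255],b[200:330,240:370])])[...,::-1])
print(readout.observe())
```

```text
{'clock': 4.975, 'joints': array([-0.29580413,  0.54854303, -0.35298118,  2.09945651,  0.35255352,
        0.54937873, -2.29149837]), 'dq': array([ 2.37487387e-04,  3.00204134e-05, -2.34337198e-03, -1.33785922e-03,
        4.95954197e-04, -3.95501684e-04,  4.74977142e-04]), 'joint_efforts': array([-2.87133147e-02, -5.93216908e+01, -4.71510977e+00, -1.72037297e+01,
        1.39265522e-02, -9.97270946e-02, -1.15656523e-03]), 'position': array([0.43624729, 0.21175085, 0.02853197]), 'ee_rot': array([ 3.12829083e+00,  2.88211027e-01, -2.93658707e-05]), 'force': array([-0.81137424, -0.23989897,  0.43564929]), 'ft_torque': array([ 0.04238093, -0.00137969,  0.01044725]), 'gripper_force': 24.99935656785965, 'width': 0.2777536187061795}
```

View pics/g1.png

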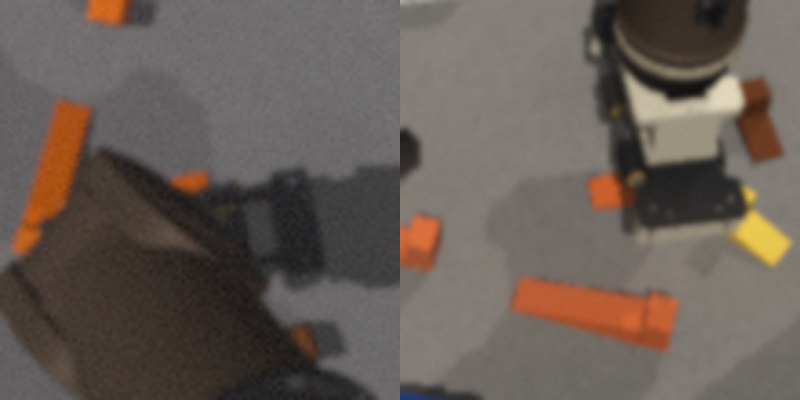

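Call:
carry_out(
  increments=[0,0,20,0,0,0,0,0,40,0,0,0,0,0,40,0,0,0,2,-42,20,0,0,-0.011,2,-42,0,0,0,-0.011,2,-42,0,0,0,-0.011,2,-42,0,0,0,-0.011,2,-42,0,0,0,-0.011,2,-42,0,0,0,-0.011,2,-42,0,0,0,-0.011,2,-42,0,0,0,-0.011,2,-42,0,0,0,-0.011,2,-42,0,0,0,-0.011,2,-42,0,0,0,-0.011,2,-42,0,0,0,-0.011,3,-41,0,0,0,-0.011,2,-41,-50,0,0,-0.011,0,0,-20,0,0,0,0,0,0,0,0,0,0,0,0,0,0,0],
)

```text
clock: 7.48
position: [0.4659, -0.3724, 0.0811]
ee_rot: [3.141, 0.048, 0.002]
force: [0.8, 0.5, 0.4]
width: 0.284
gripper_force: 25.0
```

Run:
```python
from h import *
a=vision.get_image("top");b=vision.get_image("side")
cv2.imwrite("pics/g2.png",np.hstack([cv2.resize(x,(400,400),interpolation=cv2.INTER_CUBIC) for x in(a[160:280,335:455],b[50:170,245:365])])[...,::-1])
print(readout.observe()["position"], readout.observe()["ee_rot"])
```

```text
[ 0.46616524 -0.37265802  0.08165955] [3.14007417e+00 4.81846577e-02 2.96794009e-03]
```

View pics/g2.png

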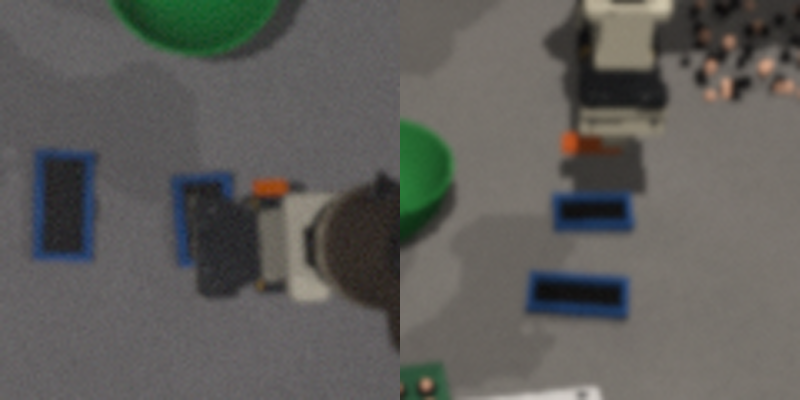

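Run:
```python
from h import *
k=10/3
for z in(.053,.056):
  for p in((254,181),(287,179)): print(z,onplane("top",((p[0]+.5)/k-.5+335,(p[1]+.5)/k-.5+160),z)*1e3)
for p in((564,132),(562,154)): print("side",onplane("side",((p[0]-400+.5)/k-.5+245,(p[1]+.5)/k-.5+50),.056 if p[1]<140 else .053)*1e3)
```

```text
0.053 [ 512.2377562  -359.78634158]
0.053 [ 513.52627493 -386.4899449 ]
0.056 [ 512.20832296 -358.77282721]
0.056 [ 513.49374983 -385.41235382]
side [ 509.53770882 -388.159368  ]
side [ 510.95188939 -357.853438  ]
```

Call:
carry_out(
  increments=[-3,40,0,0,0,0.01,0,0,-15,0,0,0,0,0,-15,0,0,0,0,0,-10,0,0,0,0,0,0,0,0,0,0,0,0,0,0,0],
)

```text
clock: 8.32
position: [0.4623, -0.3333, 0.0403]
ee_rot: [3.141, 0.061, 0.0]
force: [-0.0, 0.3, 0.1]
width: 0.278
gripper_force: 25.0
```

Call:
carry_out(
  increments=[0,0,-5,0,0,0,0,0,-3,0,0,0,0,0,-1.5,0,0,0,0,0,0,0,0,0,0,0,0,0,0,0],
)

```text
clock: 8.95
position: [0.4621, -0.3328, 0.0315]
ee_rot: [3.141, 0.062, 0.0]
force: [-3.2, 1.7, 10.5]
width: 0.283
gripper_force: 25.0
```

Call:
carry_out(
  increments=[0,0,0,0,0,0,0,0,0,0,0,0,0,0,0,0,0,0,0,0,0,0,0,0,0,0,20,0,0,0,0,0,40,0,0,0,0,0,50,0,0,0,0,45,20,0,0,0.17,4,45,0,0,0,0.17,4,45,0,0,0,0.17,4,45,0,0,0,0.17,4,45,0,0,0,0.17,4,45,0,0,0,0.17,4,45,0,0,0,0.17,4,45,0,0,0,0.17,8,45,0,0,0,0.17,10,45,0,0,0,0.17,20,45,0,0,0,0.17,20,40,0,0,0,0.17,20,40,0,0,0,0.17],
  grip=0,
)

```text
clock: 11.45
position: [0.5688, 0.2433, 0.1606]
ee_rot: [1.347, 2.838, -0.0]
force: [0.3, 0.0, 0.6]
width: 1.001
gripper_force: 0.0
```

Run:
```python
from h import *
o=readout.observe();print(o["position"],o["ee_rot"],o["joints"])
for n in C:
    im=vision.get_image(n);big=cv2.resize(im,None,fx=4,fy=4,interpolation=cv2.INTER_CUBIC)
    for c in blobs(big,*ORANGE,mn=400):
        r=cv2.minAreaRect(c);b=(cv2.boxPoints(r)+.5)/4-.5
        print(n,(np.array(r[0])/4).round(),[np.round(onplane(n,p,.003)*1000).tolist() for p in b])
    if n=="top": A=im[190:260,330:430]
    else: B=im[90:160,265:365]
cv2.imwrite("pics/g3.png",np.hstack([cv2.resize(x,(400,280),interpolation=cv2.INTER_CUBIC) for x in(A,B)])[...,::-1])
```

```text
[0.56876483 0.24331479 0.16060567] [ 1.34738649e+00  2.83780679e+00 -3.77302422e-04] [ 0.04073636  0.64646632 -0.82780012  1.64043033  0.52406942  1.09069388
 -0.25136871]
top [157. 240.] [[428.0, 352.0], [481.0, 335.0], [472.0, 309.0], [419.0, 326.0]]
top [396. 220.] [[509.0, -319.0], [509.0, -347.0], [488.0, -348.0], [488.0, -319.0]]
top [180. 165.] [[662.0, 282.0], [676.0, 270.0], [656.0, 249.0], [643.0, 262.0]]
top [243. 111.] [[817.0, 103.0], [823.0, 83.0], [801.0, 76.0], [795.0, 96.0]]
side [303. 299.] [[538.0, 321.0], [531.0, 285.0], [421.0, 310.0], [430.0, 344.0]]
side [242. 277.] [[648.0, 259.0], [602.0, 249.0], [596.0, 274.0], [642.0, 284.0]]
side [181. 183.] [[832.0, -34.0], [809.0, -35.0], [804.0, -3.0], [826.0, -2.0]]
```

View pics/g3.png

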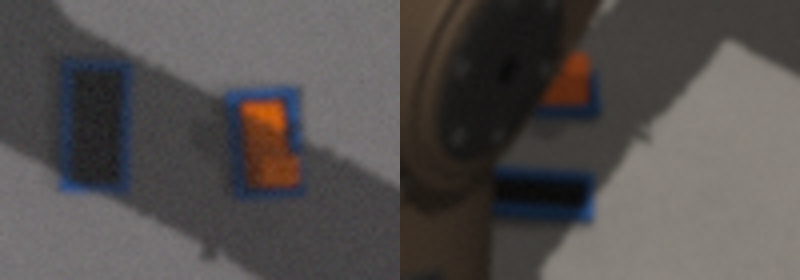

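Call:
carry_out(
  increments=[10,10,0,0,0,0.163,10,10,0,0,0,0.163,10,9,-20,0,0,0.163,10,9,-20,0,0,0.163,0,0,-30,0,0,0,0,0,-20,0,0,0,0,0,0,0,0,0,0,0,0,0,0,0],
  grip=0.4,
)

```text
clock: 12.55
position: [0.6085, 0.2804, 0.0718]
ee_rot: [0.376, 3.118, 0.001]
force: [-0.2, 0.4, 0.1]
width: 0.6
gripper_force: 0.0
```

Call:
carry_out(
  increments=[0.5,1,-20,0,0,0.005,0,0,-15,0,0,0,0,0,-8,0,0,0,0,0,0,0,0,0,0,0,0,0,0,0],
)

```text
clock: 13.18
position: [0.6088, 0.2815, 0.0281]
ee_rot: [0.368, 3.12, 0.001]
force: [-0.1, 0.1, 0.8]
width: 0.599
gripper_force: 0.0
```

Call:
carry_out(
  increments=[0,0,0,0,0,0,0,0,0,0,0,0,0,0,0,0,0,0,0,0,0,0,0,0,0,0,0,0,0,0,0,0,0,0,0,0],
  grip=1,
)

```text
clock: 13.92
position: [0.6087, 0.2811, 0.0279]
ee_rot: [0.368, 3.12, -0.0]
force: [-1.3, -1.0, 3.2]
width: 0.279
gripper_force: 25.0
```

Call:
carry_out(
  increments=[0,0,20,0,0,0,0,0,45,0,0,0,0,0,45,0,0,0,-11,-41,30,0,0,0.016,-12,-41,0,0,0,0.016,-12,-41,0,0,0,0.016,-12,-41,0,0,0,0.016,-12,-41,0,0,0,0.016,-12,-41,0,0,0,0.016,-12,-41,0,0,0,0.016,-12,-41,0,0,0,0.016,-12,-42,0,0,0,0.016,-12,-42,0,0,0,0.016,-11,-42,0,0,0,0.016,-10,-41,-30,0,0,0.014,0,0,-40,0,0,0,0,0,-20,0,0,0,0,0,0,0,0,0,0,0,0,0,0,0],
)

```text
clock: 16.3
position: [0.4699, -0.2131, 0.0792]
ee_rot: [0.068, 3.139, -0.001]
force: [0.2, -0.1, 0.5]
width: 0.279
gripper_force: 25.0
```

Run:
```python
from h import *
o=readout.observe();print(o["position"],o["ee_rot"],2*np.arctan2(o["ee_rot"][1],o["ee_rot"][0]),o["joints"][6])
im=vision.get_image("top");a=im[170:270,310:430]
b=vision.get_image("side")[70:170,250:370]
cv2.imwrite("pics/g4.png",np.hstack([cv2.resize(x,(396,330),interpolation=cv2.INTER_CUBIC) for x in(a,b)])[...,::-1])
```

```text
[ 0.46987269 -0.21308132  0.07921237] [ 6.79202572e-02  3.13901210e+00 -5.26000199e-04] 3.098324479887381 1.126987476329513
```

View pics/g4.png

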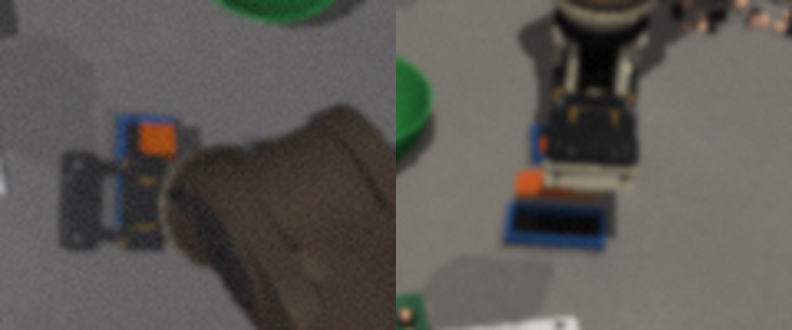

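Run:
```python
from h import *
k=3.3
for p in((138,123),(175,121)): print(onplane("top",((p[0]+.5)/k-.5+310,(p[1]+.5)/k-.5+170),.054)*1e3)
for p in((517,170),(515,195)): print("side",onplane("side",((p[0]-396+.5)/k-.5+250,(p[1]+.5)/k-.5+70),.054 if p[1]<180 else .051)*1e3)
```

```text
[ 532.89697962 -200.52670378]
[ 534.16606393 -230.65925715]
side [ 530.07633339 -233.54309492]
side [ 531.07350801 -203.05304916]
```

Call:
carry_out(
  increments=[-1.5,-1.3,-15,0,0,0,0,0,-15,0,0,0,0,0,-9,0,0,0,0,0,-5,0,0,0,0,0,-3,0,0,0,0,0,-1.5,0,0,0,0,0,0,0,0,0,0,0,0,0,0,0],
)

```text
clock: 17.4
position: [0.4672, -0.2149, 0.0306]
ee_rot: [0.07, 3.141, -0.002]
force: [-7.3, 0.3, 20.5]
width: 0.282
gripper_force: 25.0
```

Call:
carry_out(
  increments=[0,0,0,0,0,0,0,0,0,0,0,0,0,0,0,0,0,0,0,0,20,0,0,0,0,0,40,0,0,0,0,0,50,0,0,0,-3,45,10,0,0,-0.015,-3,45,0,0,0,-0.015,-3,45,0,0,0,-0.015,-3,45,0,0,0,-0.015,-3,45,0,0,0,-0.015,-3,45,0,0,0,-0.015,-3,45,0,0,0,-0.015,-3,45,0,0,0,-0.015,-3,45,0,0,0,-0.015,-3,45,0,0,0,-0.015,-3,47,0,0,0,-0.015,-1,48,0,0,0,-0.02,0,0,-20,0,0,0,0,0,0,0,0,0],
  grip=0.4,
)

```text
clock: 19.9
position: [0.4324, 0.3284, 0.1275]
ee_rot: [-0.359, -3.119, 0.005]
force: [-0.6, -1.1, -0.1]
width: 0.6
gripper_force: 0.0
```

Run:
```python
from h import *
o=readout.observe();print(o["position"],o["ee_rot"],2*np.arctan2(o["ee_rot"][1],o["ee_rot"][0]),o["joints"][6])
im=vision.get_image("top");b=vision.get_image("side")
for n,i in(("top",im),("side",b)):
    for c in blobs(cv2.resize(i,None,fx=4,fy=4,interpolation=cv2.INTER_CUBIC),*ORANGE,mn=400):
        r=cv2.minAreaRect(c);q=(cv2.boxPoints(r)+.5)/4-.5
        print(n,(np.array(r[0])/4).round(),[np.round(onplane(n,p,.006)*1000).tolist() for p in q])
cv2.imwrite("pics/g5.png",np.vstack([np.hstack([cv2.resize(x,(400,280),interpolation=cv2.INTER_CUBIC) for x in(im[190:260,330:430],b[90:160,265:365])]),np.hstack([cv2.resize(x,(400,280),interpolation=cv2.INTER_CUBIC) for x in(im[175:275,90:233],b[235:335,240:383])])])[...,::-1])
```

```text
[0.43241152 0.32841229 0.12745794] [-0.35886306 -3.118964    0.00478803] -3.370702012379966 0.01632995636496629
top [398. 226.] [[507.0, -316.0], [512.0, -349.0], [455.0, -356.0], [450.0, -324.0]]
top [355. 222.] [[529.0, -201.0], [531.0, -231.0], [458.0, -234.0], [456.0, -205.0]]
top [161. 225.] [[451.0, 343.0], [539.0, 318.0], [531.0, 292.0], [444.0, 317.0]]
top [243. 111.] [[820.0, 100.0], [819.0, 79.0], [797.0, 79.0], [797.0, 100.0]]
side [303. 301.] [[537.0, 320.0], [531.0, 294.0], [423.0, 322.0], [431.0, 347.0]]
side [181. 183.] [[831.0, -31.0], [808.0, -32.0], [803.0, -0.0], [825.0, 1.0]]
side [298. 135.] [[530.0, -256.0], [456.0, -260.0], [457.0, -205.0], [528.0, -202.0]]
side [303. 110.] [[509.0, -375.0], [452.0, -381.0], [451.0, -327.0], [507.0, -322.0]]
```

View pics/g5.png

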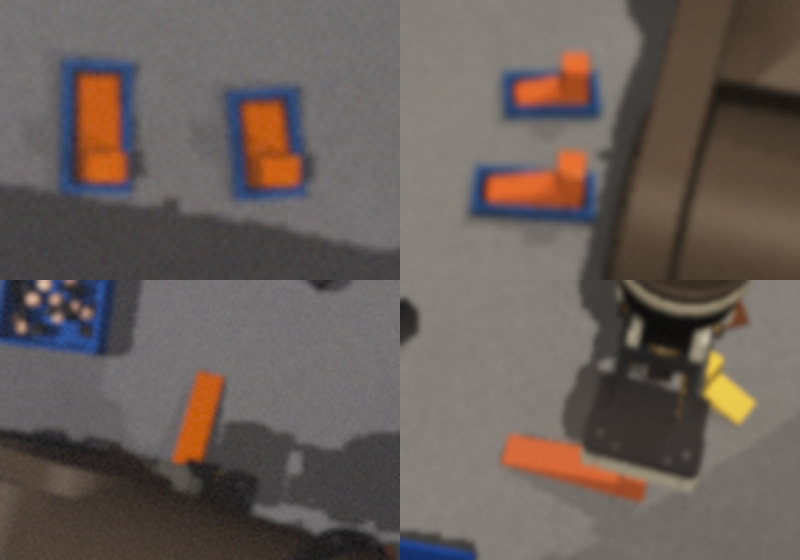

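Call:
carry_out(
  increments=[1.5,1.5,-40,0,0,0,0,0,-30,0,0,0,0,0,-20,0,0,0,0,0,-11,0,0,0,0,0,0,0,0,0,0,0,0,0,0,0],
)

```text
clock: 20.75
position: [0.4351, 0.3319, 0.0292]
ee_rot: [0.36, 3.12, 0.002]
force: [-0.7, -0.3, 0.1]
width: 0.599
gripper_force: 0.0
```

Call:
carry_out(
  increments=[0,0,0,0,0,0,0,0,0,0,0,0,0,0,0,0,0,0,0,0,0,0,0,0,0,0,0,0,0,0,0,0,0,0,0,0],
  grip=1,
  newtons=50,
)

```text
clock: 21.5
position: [0.4347, 0.3315, 0.0284]
ee_rot: [0.36, 3.121, 0.0]
force: [0.1, -1.0, 3.5]
width: 0.282
gripper_force: 50.0
```

Call:
carry_out(
  increments=[0,0,20,0,0,0,0,0,40,0,0,0,0,0,40,0,0,0,4.8,-39,0,0,0,0.044,4.8,-39,0,0,0,0.044,4.8,-39,0,0,0,0.044,4.8,-39,0,0,0,0.044,4.8,-39,0,0,0,0.044,4.8,-39,0,0,0,0.044,4.8,-39,0,0,0,0.044,4.8,-39,0,0,0,0.044,4.8,-39,0,0,0,0.044,4.8,-41,0,0,0,0.046,0,0,-40,0,0,0,0,0,-25,0,0,0,0,0,0,0,0,0,0,0,0,0,0,0],
)

```text
clock: 23.62
position: [0.4833, -0.0603, 0.0646]
ee_rot: [-0.333, 3.123, -0.0]
force: [0.6, 0.5, -0.7]
width: 0.28
gripper_force: 50.0
```

Run:
```python
from h import *
o=readout.observe();print(o["position"],o["ee_rot"],2*np.arctan2(o["ee_rot"][1],o["ee_rot"][0])%6.2832,o["joints"][6])
im=vision.get_image("top");b=vision.get_image("side")
cv2.imwrite("pics/g6.png",np.hstack([cv2.resize(x,(400,400),interpolation=cv2.INTER_CUBIC) for x in(im[135:235,240:340],b[135:235,215:315])])[...,::-1])
```

```text
[ 0.48327825 -0.06027085  0.06460267] [-3.33192066e-01  3.12266084e+00 -2.28529825e-04] 3.3541909269236725 1.0135069824384153
```

View pics/g6.png

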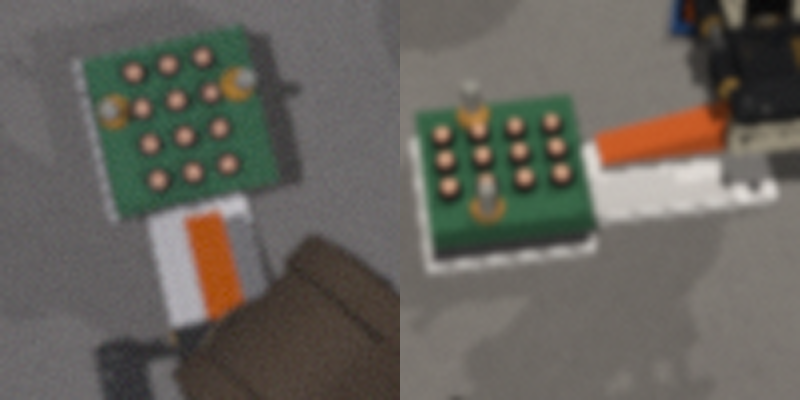

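Call:
carry_out(
  increments=[0,0,-12,0,0,0,0,0,-8,0,0,0,0,0,-4,0,0,0,0,0,-2,0,0,0,0,0,-1,0,0,0,0,0,0,0,0,0,0,0,0,0,0,0],
)

```text
clock: 24.6
position: [0.4828, -0.0606, 0.0364]
ee_rot: [-0.333, 3.124, 0.0]
force: [-0.5, 0.4, 0.0]
width: 0.275
gripper_force: 50.0
```

Run:
```python
from h import *
k=4
for p in((187,219),(221,211)): print(onplane("top",((p[0]+.5)/k-.5+240,(p[1]+.5)/k-.5+135),.039)*1e3)
o=readout.observe();print(o["position"],o["ee_rot"],o["force"])
```

```text
[582.89992897 -28.02749769]
[588.0753255 -51.1807863]
[ 0.48282635 -0.06059862  0.03637948] [-3.32537038e-01  3.12357215e+00  1.00455361e-04] [-0.54819619  0.37630792  0.03310292]
```

Call:
carry_out(
  increments=[7.8,1.7,-0.4,0,0,0,7.8,1.7,0,0,0,0,7.8,1.7,0,0,0,0,7.8,1.7,0,0,0,0,7.8,1.7,0,0,0,0,7.8,1.7,0,0,0,0,7.8,1.7,0,0,0,0,0,0,0,0,0,0,0,0,0,0,0,0],
)

```text
clock: 25.72
position: [0.5375, -0.0486, 0.0363]
ee_rot: [-0.333, 3.124, -0.0]
force: [-2.1, -0.3, 6.0]
width: 0.28
gripper_force: 50.0
```

Call:
carry_out(
  increments=[2.9,0.6,0,0,0,0,2.9,0.6,0,0,0,0,2.9,0.6,0,0,0,0,0,0,0,0,0,0,0,0,0,0,0,0],
)

```text
clock: 26.35
position: [0.5449, -0.0471, 0.0363]
ee_rot: [0.333, -3.122, 0.002]
force: [-7.4, -1.7, 11.1]
width: 0.279
gripper_force: 50.0
```

Call:
carry_out(
  increments=[2.9,0.6,0,0,0,0,2.9,0.6,0,0,0,0,0,0,0,0,0,0,0,0,0,0,0,0],
)

```text
clock: 26.85
position: [0.5481, -0.0465, 0.0363]
ee_rot: [0.333, -3.117, 0.004]
force: [-18.7, -3.5, 23.2]
width: 0.279
gripper_force: 50.0
```

Call:
carry_out(
  increments=[1.5,0.3,0.4,0,0,0,1.5,0.3,0.4,0,0,0,0,0,0,0,0,0,0,0,0,0,0,0],
)

```text
clock: 27.35
position: [0.5488, -0.0464, 0.0362]
ee_rot: [0.332, -3.113, 0.005]
force: [-25.0, -5.2, 23.2]
width: 0.283
gripper_force: 50.0
```

```bash
cat > lift.py <<'E'
from h import *
import sys
P=np.array([.5965,-.0365]);u=np.array([np.cos(.213),np.sin(.213)])
o=readout.observe();print("xf",(o["position"][:2]-P)@u*1e3+106,"yf",np.cross(u,o["position"][:2]-P)*1e3,"F",o["force"]@np.r_[u,0],o["force"][2],o["position"],o["ee_rot"])
# plate shift seen in side view: phase correlation over plate top, vs a far fixed reference
a=cv2.cvtColor(cv2.imread("pics/side0.png"),cv2.COLOR_BGR2GRAY).astype(float)
b=np.mean([cv2.cvtColor(vision.get_image("side"),cv2.COLOR_RGB2GRAY).astype(float) for _ in range(4)],0)
w=(slice(157,195),slice(218,262))
print("shift",cv2.phaseCorrelate(a[w],b[w],cv2.createHanningWindow((44,38),cv2.CV_64F)))
p=np.r_[P+u*.05,.04];print("px per 3mm",proj("side",p+[0,0,.003])-proj("side",p))
E
python3 lift.py
```

```text
xf 57.27801758917721 yf 0.42597928684830544 F -25.525915471622774 23.211220227436936 [ 0.54878903 -0.04638314  0.03624952] [ 0.33241769 -3.11300738  0.00528785]
shift ((0.4390855597212031, -0.04378629389205102), 0.8779235957653018)
px per 3mm [-0.05198357 -0.75682105]lift.py:4: DeprecationWarning: Arrays of 2-dimensional vectors are deprecated. Use arrays of 3-dimensional vectors instead. (deprecated in NumPy 2.0)
  o=readout.observe();print("xf",(o["position"][:2]-P)@u*1e3+106,"yf",np.cross(u,o["position"][:2]-P)*1e3,"F",o["force"]@np.r_[u,0],o["force"][2],o["position"],o["ee_rot"])
```

Call:
carry_out(
  increments=[0,0,0.7,0,0,0,0,0,0.8,0.002,-0.0098,0,0,0,0,0,0,0,0,0,0,0,0,0],
)

```text
clock: 28.05
position: [0.5501, -0.0463, 0.0363]
ee_rot: [-0.333, 3.123, -0.001]
force: [-11.4, -1.0, -1.6]
width: 0.28
gripper_force: 50.0
```

```bash
python3 -W ignore lift.py
```

```text
xf 58.57228376019385 yf 0.24481731467770362 F -11.316795308495006 -1.5838051989905517 [ 0.55009234 -0.0462866   0.03632134] [-3.32813905e-01  3.12298448e+00 -9.09636953e-04]
shift ((0.436946141211763, -0.03755770771415712), 0.8940146474484567)
px per 3mm [-0.05198357 -0.75682105]
```

Call:
carry_out(
  increments=[2,0.4,0.1,0,0,0,2,0.4,0.1,0.001,-0.004,0,2,0.4,0.1,0,0,0,0,0,0,0,0,0,0,0,0,0,0,0],
)

```text
clock: 28.88
position: [0.5557, -0.0454, 0.0363]
ee_rot: [-0.332, 3.12, -0.001]
force: [-11.7, -1.7, -0.8]
width: 0.273
gripper_force: 50.0
```

```bash
python3 -W ignore lift.py
```

```text
xf 64.26135792364676 yf -0.09982466363116747 F -11.753636119423783 -0.8271877100253962 [ 0.55572571 -0.04542083  0.03633218] [-3.32076370e-01  3.11992787e+00 -6.18712815e-04]
shift ((0.48644947058876653, -0.4993962542582402), 0.8798790285275327)
px per 3mm [-0.05198357 -0.75682105]
```

Call:
carry_out(
  increments=[2,0.45,0,0,0,0,2,0.45,0,0,0,0,2,0.45,0,0,0,0,0,0,0,0,0,0,0,0,0,0,0,0,0,0,0,0,0,0],
)

```text
clock: 29.82
position: [0.5616, -0.0442, 0.0363]
ee_rot: [-0.332, 3.12, -0.001]
force: [-13.9, -2.9, -0.7]
width: 0.276
gripper_force: 50.0
```

```bash
python3 -W ignore lift.py
```

```text
xf 70.24551834616697 yf -0.16684405246297945 F -14.218888386779387 -0.6522089541889866 [ 0.5615888  -0.04422132  0.03631609] [-3.32007937e-01  3.12027480e+00 -1.02086744e-03]
shift ((0.5559131006196161, -0.866825368227591), 0.8382524696653136)
px per 3mm [-0.05198357 -0.75682105]
```

Call:
carry_out(
  increments=[0,0,0,0,0,0,0,0,0,0,0,0,0,0,0,0,0,0,0,0,0,0,0,0],
)

```text
clock: 30.52
position: [0.5616, -0.0442, 0.0363]
ee_rot: [-0.332, 3.12, -0.001]
force: [-13.6, -2.7, 0.2]
width: 0.28
gripper_force: 50.0
```

```bash
python3 -W ignore lift.py; python3 -c "
from cell import arm
print(arm.sign_off())"
```

```text
xf 70.2088721569245 yf -0.16178062477211885 F -13.848397651245314 0.1615979452928425 [ 0.56155191 -0.04422412  0.03631804] [-3.31962708e-01  3.12033110e+00 -1.01995019e-03]
shift ((0.571898057897041, -0.7761218150255296), 0.8604600558966539)
px per 3mm [-0.05198357 -0.75682105]
the job is handed in; nothing more can be done
None
```

I handed the job in at about 31 s: the short and medium wedges lie flat and released in their trays, and the still-gripped long wedge holds the nest plate up about 3 mm by my measurements; sign-off returned no verdict.

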